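Fit a filter cassette in the dosing unit and latch it

ROBOT

A 6-joint arm with a two-finger parallel gripper is mounted at the origin on the work surface. World frame = base frame: x ahead of the robot, y to its left, z up, the work surface at z = 0. Lengths are in m, angles in rad, forces in N, time in s.
With the tool pointing down it reaches from about 0.25 to 0.775 m from the base axis. Payload 4 kg.
Tool frame: the origin (TCP) lies midway between the tips of the shut fingers; the grasp point (between the pads) lies 19 mm behind it; z points along the fingers, y is the line along which they close (so a half turn about z gives the same grasp; the last joint's range is limited). The gripper opens to 94 mm and grips with 3 to 60 N. Pads are 16 mm wide; open, the fingers measure 119 mm over their backs; the gripper's body (75 mm by 177 mm) begins 78 mm behind the grasp point.
Start: joints at [1.098, 0.087, 1.371, -0, 1.684, -0.103], TCP at [0.199, 0.513, 0.206] pointing down, gripper open.
Joint ranges: [-3.1, 3.1], [-0.76, 2.03], [0.27, 2.55], [-1.08, 4.22], [0.17, 2.65], [-2.57, 2.57]. Speed limits (rad/s): [2.79, 2.79, 3.14, 3.14, 3.14, 3.14].

INTERFACE

Orientations are given as [roll, pitch, yaw] about the fixed x, y, z axes, in that order (R = Rz(yaw) Ry(pitch) Rx(roll)).
In Python, from bench import robot gives the robot as it stands. The module is installed in compiled form; this text tells all that it offers.
- The arm moves only by the tool arm_command, never from a script. Its argument "targets" is a list of rows, each a list of 4 numbers: the shift along the world's x, y, z as a fraction of full scale, then the turn about the world's z as a fraction of full scale. A call has 1 to 8 rows; each row is the pose to reach, as a shift and turn from the pose commanded when the call began; what a row does not reach only later rows make up. Full scale, the value 1, is 0.5 m for a shift and 120 degrees for a turn. A row lasts 1/12 s, in which the tool goes at most 41.7 mm and 7.16 degrees, less where a joint would pass 70% of its speed; a pose out of reach is approached as far as the arm can. A call with a number of a shift or a turn outside -1 to 1 is refused whole. A call with a gripper value outside its range is refused whole. "claw" is the closure, from 0 (fully open) to 1 (shut), set as the call begins (left out, the last holds). The fingers move at their own pace and stop on an object; the grip force is fixed at half the most. Time passes only in rows, so rows that repeat a pose let the fingers close. It gives the time, the measured TCP pose, the force, the opening and the grip force at its end, in the units of the state.
- robot.get_obs(): the state, without advancing time (a new reading comes with each control period).
- robot.snapshot(name): name is "scene" or "top"; returns the picture (420x560x3 uint8, red, green, blue); there is no depth.
- robot.camera_info(name): a dict with "vfov" (degrees; the focal length in pixels is half the picture's height over the tangent of half this angle, whatever the lens; pixels are square), "cx", "cy" (the principal point, pixels), "extrinsics" (4x4, takes a point from camera to world coordinates). Camera axes: x right, y up, looking along -z (the intrinsics and any distortion apply to the point x, -y, -z); pixel columns grow to the right and rows downward; lengths in m; the calibration is good to about 2 mm. A picture is of the moment at which its call begins. camera_info takes no time and is no camera call.
- robot.close_job(): hands the job in; it is judged then, once.
The state is a dict: "time": time; "joint_positions": joint angles; "qvel": joint speeds; "joint_torque": joint torques, N m; "tool_pos": TCP position; "ee_rot": TCP orientation; "wrist_force": force on the tool from outside, world axes, zero at the start; "wrist_torque": the same for the moment, N m; "width": finger opening in m; "finger_force": force on a finger pad.
Only numpy, scipy, OpenCV 4.12 (cv2) and the standard library are available. Lean on these libraries where they do the work, as an engineer would, in place of code of your own. Each camera call takes 0.05 s, during which the arm holds its last target. There are 200 camera calls.

TASK

Fit the fresh all-green filter cassette into the pocket of the white plant-dosing unit, key tongue into its notch, so that it lies flat on the pocket floor. Then turn the orange latch knob clockwise (seen from above) past its stiff point until it clicks home over the cassette and the green pin stays fully up by itself; take a fresh grip of the knob when one turn of the wrist does not reach. Leave the spent grey cassette, the seedling pot and the amber jar where they stand.

Things in the scene. Friction and masses are not known exactly. Their poses are not given: they have to be found in the camera images.
- unit: dosing unit, fixed white and grey housing 150 (x) x 190 (y) x 40 mm high; origin: underside, on the table, 10 mm to +y of the housing's middle; x across its short side. The pocket is at its own (0, +40) mm, the knob axis at (0, -50) mm.
- pocket (a point): centre of the black pocket floor, 22 mm above the table; axes as the unit's. The pocket is 18 mm deep (rim at 40 mm above the table), 66.5 mm along x and 46.5 mm along y with a 3 mm bevel at the rim; a notch 18.5 mm wide leads 10 mm further out at its +x end, for the cassette's tongue.
- cassette: fresh filter cassette, all green, white filter windows, about 120 g, loose; block 64 (x) x 44 (y) x 26 mm high with a key tongue 10 long x 16 wide mm, full height, at its +x end (so it fits the pocket one way round only), and a grip rib in the middle of its top, 12 mm (x) x 24 mm (y), from 26 to 56 mm above the underside. Origin: centre of the 64 x 44 underside.
- knob_grip (a point): knob's vertical axis at a good grip height, 77 mm above the table; x runs along the orange grip bar, towards the latch arm's tip, and turns with the knob. Bar: 42 long (x) x 14 wide, from 54 to 87 mm above the table. Turn it clockwise seen from above: light at first, then stiff (to about 0.3 N m, springs back if let go), then it snaps home against a firm stop.
- latch_tip (a point): tip of the flat steel latch arm under the bar, 76 mm from the knob's axis, 14 mm wide, 51 to 55 mm above the table; x as the bar's. At the click it points roughly to the unit's +y, over the edge of the seated cassette (top at 48 mm). The click comes 1.6 to 2.5 rad clockwise of the start, at an angle that differs from unit to unit.
- pin (a joint): green indicator pin, 12 mm across, in the grey dial under the knob, 37 mm from the knob's axis, on the side away from the pocket; rises in step with the knob: 0 down (top 1.5 mm above the dial), up to 0.003 m at the start, about 0.010 m at the top of the detent, 0.012 m (fully up) after the click. Moved by the knob; not to be handled.
- spent: spent filter cassette, grey with brown windows, loose, same shape and size as the fresh one; to be left alone. Origin: centre of its underside.
- pot: black seedling pot with low leaves, 72 mm across, 65 mm high (leaves to 115 mm), loose; to be left alone. Origin: centre of its underside.
- jar: amber glass jar with a black cap, 48 mm across, 75 mm high, loose; to be left alone. Origin: centre of its underside.
Not all that is in view belongs to the job. What is shaped like the cassette but yellow is not meant.

How it is judged:
On the way, in this order (a step that is already met when the one before it is completed fails the run):
1. the fresh cassette is seated flat in the pocket while the latch is still open (z of cassette in the frame of pocket between -0.0025 and 0.0025 m and horizontal distance between cassette and pocket below 0.0035 m and angle between the x axis of cassette and the x axis of pocket, either way round below 0.08 rad and angle between cassette's own z axis and vertical below 0.05 rad and value of joint pin below 0.008 m), for 0.2 s.
2. the latch has clicked home over the seated cassette (z of cassette in the frame of pocket between -0.0025 and 0.0025 m and horizontal distance between cassette and pocket below 0.0035 m and angle between the x axis of cassette and the x axis of pocket, either way round below 0.08 rad and angle between cassette's own z axis and vertical below 0.05 rad and value of joint pin above 0.011 m), for 0.2 s.
At the end, for the whole second after the job is handed in: the fresh cassette rests in the pocket, within 2.5 mm of the floor in height, 3.5 mm of the centre, 0.08 rad of square and 0.05 rad of level; the green pin stands above 11 mm by itself; the spent cassette, pot and jar lie within 30 mm of where they started (all of step 2 and linear speed of cassette below 0.02 m/s and distance of each of spent, pot, jar from where it was at the start of the episode below 0.03 m); the robot touches nothing.
It fails at once if the spent cassette is pushed more than 30 mm from its place or tipped over (distance of spent from where it was at the start of the episode above 0.03 m or angle between spent's own z axis and vertical above 0.5 rad).
It fails at once if the seedling pot is pushed more than 30 mm from its place or tipped over (distance of pot from where it was at the start of the episode above 0.03 m or angle between pot's own z axis and vertical above 0.5 rad).
It fails at once if the amber jar is pushed more than 30 mm from its place or tipped over (distance of jar from where it was at the start of the episode above 0.03 m or angle between jar's own z axis and vertical above 0.5 rad).
It also fails if it takes over 69 s, if anything falls off the work surface, if the arm or the gripper's body presses on something with over 40 N, if the wrist force passes 120 N, or if a joint passes its speed limit or range.

## Working session

There is one attempt and no reset: what is moved stays moved. The work goes in short steps, Python scripts to look and compute and a tool call to move; the robot and the scene stay as the last step left them, time stands still between calls to the robot, and variables do not carry over. Pictures are saved under pics/ and viewed, at most 10 in all, crops included, and the job is handed in when it is done.

Besides the shell and the picture viewer there is one more tool, called after "Emit:" as name(argument=value, ...), one argument or row to a line, values as JSON. arm_command: Moves the arm, as the interface text tells. Shift numbers are shares of 0.5 m and turn numbers shares of 120 degrees, none past 1 either way. Its arguments: {"type":"object","properties":{"targets":{"type":"array"},"claw":{"type":"number"}},"required":["targets"]}

```bash
mkdir -p pics
python3 - <<'E'
from bench import robot
import cv2
for n in("scene","top"):
    im=robot.snapshot(n); cv2.imwrite(f"pics/{n}0.png",im[:,:,::-1]); i=robot.camera_info(n); print(n,i)
o=robot.get_obs(); print(o)
E
```

```text
scene {'vfov': 46.642290569731436, 'cx': 275.26513222454804, 'cy': 211.41728315591584, 'extrinsics': array([[ 0.44901088, -0.68467047,  0.57412157,  1.40421058],
       [ 0.89347886,  0.33741926, -0.29638449, -0.41481392],
       [ 0.00920603,  0.64604534,  0.76324351,  1.15565632],
       [ 0.        ,  0.        ,  0.        ,  1.        ]])}
top {'vfov': 47.78857505575084, 'cx': 272.036909419871, 'cy': 210.03642551118455, 'extrinsics': array([[ 0.00915908,  0.98202348, -0.18853646,  0.29175684],
       [-0.99994999,  0.00823761, -0.00567051, -0.00878853],
       [-0.00401548,  0.18857897,  0.98204982,  1.47349936],
       [ 0.        ,  0.        ,  0.        ,  1.        ]])}
{'time': 0.1, 'joint_positions': array([ 1.09790117e+00,  8.79069254e-02,  1.37205597e+00, -2.82868305e-06,
        1.68358120e+00, -1.03120389e-01]), 'qvel': array([ 0.00158258, -0.0025031 , -0.0022832 ,  0.00126249,  0.00047189,
       -0.00017017]), 'joint_torque': array([ 2.45448842e-03, -3.41249764e+01, -3.03299367e+01,  7.19702546e-02,
        3.03975306e-02, -8.87751798e-05]), 'tool_pos': array([0.19857305, 0.51239727, 0.20443101]), 'ee_rot': array([-3.13965129e+00, -1.98080093e-04,  2.77181737e+00]), 'wrist_force': array([ 0.18220335, -0.22645674,  0.38110485]), 'wrist_torque': array([ 0.01365502,  0.03984575, -0.01612222]), 'finger_force': 0.0, 'width': 0.09401805128792035}
```

View pics/top0.png

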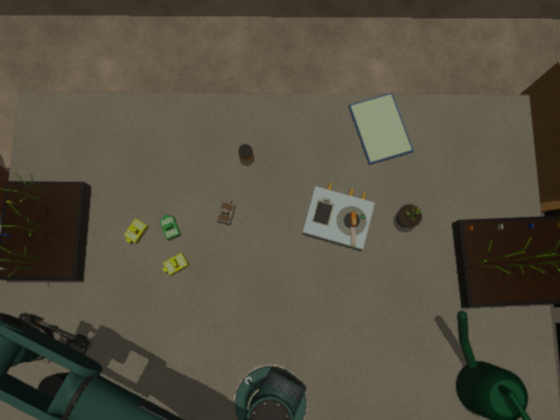

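View pics/scene0.png

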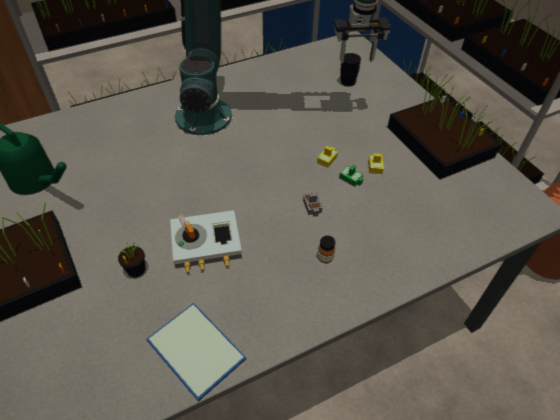

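The top view shows the fresh green cassette at about (170,227), the unit at (340,218) with its pocket at (323,211) and knob at (352,219). The spent cassette is at (227,212), the jar at (246,153), the pot at (409,215), and the yellow look-alikes at (135,231) and (175,264). I'll zoom in next.

```bash
cat > h.py <<'E'
import numpy as np, cv2
from bench import robot
def cam(n):
    i=robot.camera_info(n); return i, 210/np.tan(np.radians(i['vfov']/2)), np.array(i['extrinsics'])
def cast(n,uv,z):
    i,f,E=cam(n); uv=np.atleast_2d(uv).astype(float)
    d=np.c_[(uv[:,0]-i['cx'])/f,-(uv[:,1]-i['cy'])/f,-np.ones(len(uv))]@E[:3,:3].T
    return E[:3,3]+d*((z-E[2,3])/d[:,2])[:,None]
def proj(n,P):
    i,f,E=cam(n); q=(np.atleast_2d(P)-E[:3,3])@E[:3,:3]
    return np.c_[i['cx']+f*q[:,0]/-q[:,2], i['cy']-f*q[:,1]/-q[:,2]]
def crop(im,x,y,w,h,s): return cv2.resize(im[y:y+h,x:x+w],None,fx=s,fy=s,interpolation=cv2.INTER_CUBIC)
E
python3 - <<'E'
from h import *
t=cv2.imread('pics/top0.png'); s=cv2.imread('pics/scene0.png')
b=lambda im:cv2.convertScaleAbs(im,alpha=1.5)
A=np.vstack([np.hstack([crop(b(t),150,205,40,40,7),crop(b(t),295,180,85,46*1,0.1) if 0 else crop(b(t),298,182,80,70,4)[:280]]),
 ])
B=np.hstack([crop(b(s),335,160,40,40,7),crop(b(s),165,205,80,70,4)])
cv2.imwrite('pics/z0.png',np.vstack([A,B])); print(A.shape)
for n,im in(('top',t),('scene',s)):
    H=cv2.cvtColor(im,cv2.COLOR_BGR2HSV); x0,y0,w,h=(150,205,40,40) if n=='top' else (335,160,40,40)
    m=cv2.inRange(H,(45,100,40),(85,255,255)); mm=np.zeros_like(m); mm[y0:y0+h,x0:x0+w]=m[y0:y0+h,x0:x0+w]
    c=max(cv2.findContours(mm,0,2)[0],key=cv2.contourArea); r=cv2.minAreaRect(c); print(n,r)
    for z in(0,.013,.026): print(z,cast(n,cv2.boxPoints(r),z)[:,:2].round(4).tolist())
E
```

```text
(280, 600, 3)
top ((169.5517120361328, 227.3793182373047), (20.79787826538086, 14.484235763549805), 68.19859313964844)
0 [[0.5383, 0.3562], [0.5559, 0.3145], [0.4946, 0.2873], [0.4772, 0.3286]]
0.013 [[0.5361, 0.3529], [0.5536, 0.3117], [0.4928, 0.2847], [0.4756, 0.3257]]
0.026 [[0.534, 0.3497], [0.5512, 0.3088], [0.491, 0.2821], [0.474, 0.3227]]
scene ((351.8362731933594, 176.45574951171875), (20.789932250976562, 18.532201766967773), 48.8140754699707)
0 [[0.4844, 0.2929], [0.4555, 0.3661], [0.5384, 0.3667], [0.5645, 0.2956]]
0.013 [[0.4947, 0.285], [0.4662, 0.3573], [0.5481, 0.358], [0.574, 0.2876]]
0.026 [[0.5051, 0.277], [0.4769, 0.3485], [0.5579, 0.3492], [0.5834, 0.2796]]
```

View pics/z0.png

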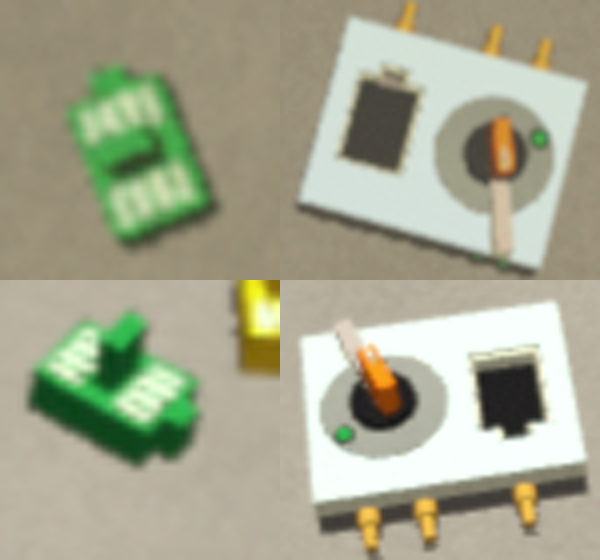

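```bash
cat >> h.py <<'E'
def mask(n,im,box,fn,S=8):
    """upsampled soft mask -> largest contour in full-image pixels"""
    x0,y0,w,h=box; c=cv2.resize(im[y0:y0+h,x0:x0+w].astype(np.float32),None,fx=S,fy=S,interpolation=cv2.INTER_CUBIC)
    m=cv2.morphologyEx(fn(c).astype(np.uint8)*255,cv2.MORPH_CLOSE,np.ones((5,5)))
    k=max(cv2.findContours(m,0,1)[0],key=cv2.contourArea)[:,0].astype(float)
    return (k+.5)/S-.5+[x0,y0]
def rect(n,k,z):
    p=cast(n,k,z)[:,:2]; (c,s,a)=cv2.minAreaRect((p*1000).astype(np.float32)); return c,s,a
def span(n,k,yaw,axis,z):
    u=np.array([np.cos(yaw),np.sin(yaw)]) if axis=='x' else np.array([-np.sin(yaw),np.cos(yaw)])
    q=cast(n,k,z)[:,:2]@u*1000; return np.round([q.min(),q.max()],1)
green=lambda c:(c[...,1]-c[...,0]>22)&(c[...,1]-c[...,2]>22)
E
python3 - <<'E'
from h import *
I={n:cv2.imread(f'pics/{n}0.png') for n in('top','scene')}
for n,b in(('top',(148,203,44,44)),('scene',(333,157,33,40))):
    g=lambda c:(c[...,1]-c[...,2]>18)
    k=mask(n,I[n],b,g)
    print(n,'cass',rect(n,k,0.013))
    for y in(22,25,28):
        print(y,[(a,z,span(n,k,np.radians(y),a,z).tolist()) for a in'xy' for z in(0,.026)])
for n,b in(('top',(296,178,86,80)),('scene',(160,200,92,75))):
    im=I[n]; 
    for th in ((120,140,160) if n=='top' else (170,190,210)):
        k=mask(n,im,b,lambda c:(c.min(2)>th)); print(n,th,'unit',rect(n,k,.04))
# knob: orange & pocket dark
for n,b,pb in(('top',(335,205,35,50),(310,195,25,32)),('scene',(172,208,40,40),(210,215,25,33))):
    k=mask(n,I[n],b,lambda c:(c[...,2]-c[...,0]>70)); r=cv2.minAreaRect(k.astype(np.float32)); print(n,'bar',r,cast(n,k.mean(0),.087).round(4),rect(n,k,.087))
    k=mask(n,I[n],pb,lambda c:c.max(2)<75); print('pocket',rect(n,k,.022))
E
```

```text
top cass ((520.0726318359375, 321.493408203125), (78.11231994628906, 47.319793701171875), 24.194419860839844)
22 [('x', 0, [566.0, 644.9]), ('x', 0.026, [560.7, 638.2]), ('y', 0, [80.5, 129.3]), ('y', 0.026, [77.0, 125.0])]
25 [('x', 0, [570.9, 649.7]), ('x', 0.026, [565.4, 642.9]), ('y', 0, [49.4, 97.6]), ('y', 0.026, [46.2, 93.6])]
28 [('x', 0, [573.2, 652.8]), ('x', 0.026, [567.6, 645.8]), ('y', 0, [16.5, 67.1]), ('y', 0.026, [13.6, 63.3])]
scene cass ((514.7542724609375, 330.9649353027344), (83.1151123046875, 83.83827209472656), 23.97195053100586)
22 [('x', 0, [552.7, 637.9]), ('x', 0.026, [566.1, 649.4]), ('y', 0, [82.7, 167.3]), ('y', 0.026, [60.3, 143.0])]
25 [('x', 0, [558.9, 642.4]), ('x', 0.026, [571.0, 652.6]), ('y', 0, [51.7, 137.2]), ('y', 0.026, [28.7, 112.3])]
28 [('x', 0, [562.1, 645.5]), ('x', 0.026, [572.9, 654.4]), ('y', 0, [19.2, 106.7]), ('y', 0.026, [-4.3, 81.2])]
top 120 unit ((547.8063354492188, -204.59304809570312), (189.54965209960938, 149.21620178222656), 74.44652557373047)
top 140 unit ((547.9154052734375, -204.46665954589844), (183.7898406982422, 143.0657958984375), 74.29493713378906)Traceback (most recent call last):
  File "<stdin>", line 12, in <module>
  File "h.py", line 17, in mask
    k=max(cv2.findContours(m,0,1)[0],key=cv2.contourArea)[:,0].astype(float)
      ~~~^^^^^^^^^^^^^^^^^^^^^^^^^^^^^^^^^^^^^^^^^^^^^^^^
ValueError: max() iterable argument is empty
```

Run:
```python
from h import *
I={n:cv2.imread(f'pics/{n}0.png') for n in('top','scene')}
for n,b in(('top',(148,203,44,44)),('scene',(333,157,33,40))):
    k=mask(n,I[n],b,lambda c:(c[...,1]-c[...,2]>18)); y=np.radians(24.2)
    print([(a,z,span(n,k,y,a,z).tolist()) for a in'xy' for z in(0,.026)])
print('scene max',I['scene'][200:275,160:252].min(2).max())
k=mask('scene',I['scene'],(160,200,92,75),lambda c:c.min(2)>115); print(rect('scene',k,.04))
k=mask('scene',I['scene'],(160,200,92,75),lambda c:c.min(2)>135); print(rect('scene',k,.04))
for n,b,pb in(('top',(335,205,35,50),(310,195,25,32)),('scene',(172,208,40,40),(210,215,25,33))):
    k=mask(n,I[n],b,lambda c:(c[...,2]-c[...,0]>50)); print(n,'bar',rect(n,k,.087),rect(n,k,.054))
    k=mask(n,I[n],pb,lambda c:c.max(2)<75); print('pocket',rect(n,k,.022))
y=np.radians(-15.55);R=np.array([[np.cos(y),-np.sin(y)],[np.sin(y),np.cos(y)]]);c=np.array([547.8,-204.5])
print('pocket',c+R@[0,30],'knob',c+R@[0,-60])
```

```text
[('x', 0, [569.8, 648.6]), ('x', 0.026, [564.4, 641.8]), ('y', 0, [58.0, 105.8]), ('y', 0.026, [54.8, 101.7])]
[('x', 0, [557.4, 641.4]), ('x', 0.026, [569.9, 651.9]), ('y', 0, [60.3, 145.2]), ('y', 0.026, [37.5, 120.5])]
scene max 166
((545.6669921875, -201.361328125), (196.33999633789062, 162.6850128173828), 74.35445404052734)
((550.2250366210938, -202.54046630859375), (191.81541442871094, 151.01121520996094), 74.48524475097656)
top bar ((535.60205078125, -241.85475158691406), (43.67223358154297, 17.48876190185547), 6.237566947937012) ((541.4058227539062, -247.40194702148438), (44.71166229248047, 17.9050235748291), 6.237556457519531)
pocket ((563.2869873046875, -157.16954040527344), (43.983917236328125, 63.40406799316406), 74.26321411132812)
scene bar ((552.4644775390625, -242.68655395507812), (63.35251998901367, 19.529233932495117), 0.4785636067390442) ((526.1626586914062, -237.37130737304688), (65.30888366699219, 20.13229751586914), 0.47858285903930664)
pocket ((561.455078125, -154.07861328125), (44.1540412902832, 66.75580596923828), 74.74205780029297)
pocket [ 555.84237601 -175.59809369] knob [ 531.71524797 -262.30381261]
```

Emit:
arm_command(
  targets=[
    [0.08,-0.05,0,-0.05],
    [0.16,-0.1,0,-0.1],
    [0.24,-0.145,0,-0.16],
    [0.32,-0.195,0,-0.21],
    [0.4,-0.245,0,-0.27],
    [0.48,-0.293,0,-0.32],
    [0.555,-0.34,0,-0.372],
    [0.631,-0.386,-0.06,-0.372],
  ],
  claw=0.35,
)

```text
time: 0.77
tool_pos: [0.4838, 0.3394, 0.1934]
ee_rot: [3.136, -0.0, 1.988]
wrist_force: [-0.1, 0.9, 0.2]
width: 0.061
finger_force: 0.0
```

Emit:
arm_command(
  targets=[
    [0,0,-0.06,0],
    [0,0,-0.12,0],
    [0,0,-0.16,0],
    [0,0,-0.16,0],
    [0,0,-0.16,0],
  ],
)

```text
time: 1.18
tool_pos: [0.4798, 0.3397, 0.1089]
ee_rot: [-3.138, 0.0, 1.993]
wrist_force: [-0.2, -0.2, -0.1]
width: 0.061
finger_force: 0.0
```

Emit:
arm_command(
  targets=[
    [0.07,-0.039,0,0],
    [0.07,-0.039,0,0],
    [0.07,-0.039,0,0],
    [0.07,-0.039,0,0],
  ],
)

```text
time: 1.52
tool_pos: [0.5165, 0.3215, 0.1126]
ee_rot: [3.138, -0.001, 1.993]
wrist_force: [0.4, 1.0, 0.1]
width: 0.0611
finger_force: 0.0
```

Run:
```python
from h import *
print(robot.get_obs()['tool_pos'])
t=robot.snapshot('top')[:,:,::-1]; s=robot.snapshot('scene')[:,:,::-1]
cv2.imwrite('pics/top1.png',t);cv2.imwrite('pics/scene1.png',s)
b=lambda im:cv2.convertScaleAbs(im,alpha=1.6)
cv2.imwrite('pics/z1.png',np.hstack([crop(b(t),135,195,65,70,6),crop(b(s),320,140,65,70,6)]))
```

```text
[0.51648046 0.32151225 0.11263917]
```

View pics/z1.png

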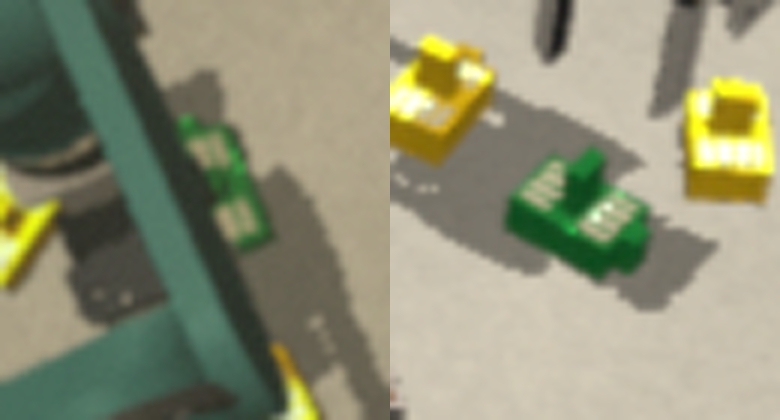

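The scene crop shows the green cassette between the two fingers, clear of both yellow ones. I'll let the arm settle and lower partway.

Emit:
arm_command(
  targets=[
    [0,0,-0.05,0],
    [0,0,-0.06,0],
    [0,0,-0.06,0],
    [0,0,-0.06,0],
    [0,0,-0.06,0],
    [0,0,-0.06,0],
  ],
)

```text
time: 2.12
tool_pos: [0.5163, 0.3213, 0.0819]
ee_rot: [3.14, -0.0, 1.993]
wrist_force: [0.6, 0.4, -0.5]
width: 0.0608
finger_force: 0.0
```

Run:
```python
from h import *
o=robot.get_obs(); p=o['tool_pos'];print(p); y=o['ee_rot'][2]
s=robot.snapshot('scene')[:,:,::-1]; cv2.imwrite('pics/scene2.png',s)
d=np.array([np.sin(y),-np.cos(y),0])
P=[p,p+d*.0305,p-d*.0305]; q=proj('scene',P); print(q)
x0,y0=320,140; c=crop(cv2.convertScaleAbs(s,alpha=1.6),x0,y0,65,60,8)
for u in q: cv2.circle(c,tuple(int(v) for v in (u-[x0,y0]+.5)*8),3,(255,0,255),-1)
cv2.imwrite('pics/z2.png',c)
```

```text
[0.51625145 0.3212978  0.08186947]
[[353.67860914 160.22814698]
 [361.81187653 164.52505306]
 [345.67329104 155.9988381 ]]
```

View pics/z2.png

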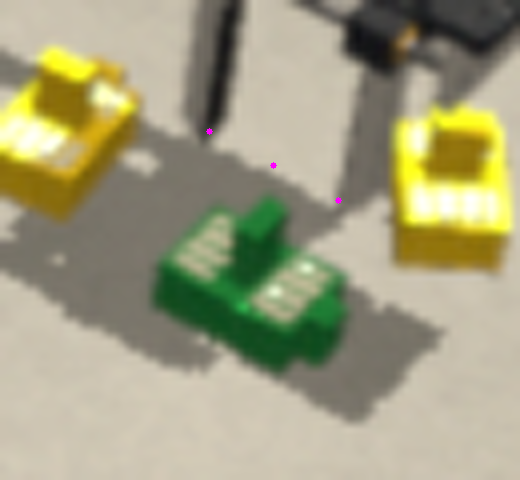

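The predicted fingertip dots match the visible tips at about (346,156) and (362,165), and the rib is straight below between them. I'll descend and grip.

Emit:
arm_command(
  targets=[
    [-0.003,-0.0025,-0.04,0],
    [-0.003,-0.0025,-0.08,0],
    [-0.003,-0.0025,-0.103,0],
    [-0.003,-0.0025,-0.103,0],
    [-0.003,-0.0025,-0.103,0],
    [-0.003,-0.0025,-0.103,0],
  ],
)

```text
time: 2.67
tool_pos: [0.5147, 0.3198, 0.0299]
ee_rot: [3.14, -0.0, 1.993]
wrist_force: [-0.9, -0.0, -0.6]
width: 0.0611
finger_force: 0.0
```

Emit:
arm_command(
  targets=[
    [0,0,0,0],
    [0,0,0,0],
    [0,0,0,0],
    [0,0,0,0],
    [0,0,0,0],
    [0,0,0,0],
  ],
  claw=1,
)

```text
time: 3.17
tool_pos: [0.5143, 0.3196, 0.0292]
ee_rot: [3.141, -0.0, 1.993]
wrist_force: [0.3, 0.5, -0.8]
width: 0.0249
finger_force: 0.0
```

Emit:
arm_command(
  targets=[
    [0,0,0,0],
    [0,0,0,0],
    [0,0,0,0],
    [0,0,0,0],
    [0,0,0,0],
    [0,0,0.02,0],
    [0,0,0.06,0],
    [0,0,0.1,0],
  ],
)

```text
time: 3.83
tool_pos: [0.5133, 0.3191, 0.0788]
ee_rot: [-3.139, 0.0, 1.993]
wrist_force: [0.8, 0.2, -0.4]
width: 0.0119
finger_force: 30.0
```

Emit:
arm_command(
  targets=[
    [0.008,-0.02,0.06,0],
    [0.016,-0.08,0.1,-0.03],
    [0.024,-0.15,0.1,-0.06],
    [0.032,-0.23,0.1,-0.1],
    [0.04,-0.31,0.1,-0.14],
    [0.048,-0.39,0.1,-0.18],
    [0.056,-0.46,0.1,-0.22],
    [0.06,-0.5,0.1,-0.25],
  ],
)

```text
time: 4.5
tool_pos: [0.5443, 0.0658, 0.1298]
ee_rot: [3.141, 0.002, 1.462]
wrist_force: [0.2, 0.2, -1.3]
width: 0.0119
finger_force: 30.0
```

Emit:
arm_command(
  targets=[
    [0.008,-0.08,0,-0.02],
    [0.014,-0.16,0,-0.04],
    [0.02,-0.24,0,-0.06],
    [0.028,-0.32,0,-0.081],
    [0.033,-0.39,0,-0.081],
    [0.037,-0.43,0,-0.081],
    [0.037,-0.45,0,-0.081],
    [0.037,-0.45,0,-0.081],
  ],
)

```text
time: 5.17
tool_pos: [0.5625, -0.1574, 0.1293]
ee_rot: [3.142, 0.0, 1.296]
wrist_force: [0.8, 0.5, -0.1]
width: 0.0115
finger_force: 30.0
```

Emit:
arm_command(
  targets=[
    [0,0.004,-0.04,0],
    [0,0.004,-0.08,0],
    [0,0.004,-0.094,0],
    [0,0.004,-0.094,0],
    [0,0.004,-0.094,0],
    [0,0.004,-0.094,0],
  ],
)

```text
time: 5.67
tool_pos: [0.5636, -0.1528, 0.0835]
ee_rot: [3.139, -0.0, 1.301]
wrist_force: [-0.4, -0.5, -0.6]
width: 0.0121
finger_force: 30.0
```

Run:
```python
from h import *
o=robot.get_obs(); p=o['tool_pos'];print(p,o['ee_rot']); y=o['ee_rot'][2]-np.pi/2
zb=p[2]-.0295  # cassette underside
for n,b in(('scene',(195,195,60,70)),('top',(300,180,50,55))):
    s=robot.snapshot(n)[:,:,::-1]; cv2.imwrite(f'pics/{n}3.png',s)
    globals()[n]=s
    k=mask(n,s,b,lambda c:(c[...,1]-c[...,2]>18)&(c[...,1]-c[...,0]>10))
    print(n,[(a,round(z,4),span(n,k,y,a,z).tolist()) for a in'xy' for z in(zb,zb+.026)])
u=np.array([np.cos(y),np.sin(y)]);v=np.array([-u[1],u[0]])
print('tcp',p[:2]@u*1e3,p[:2]@v*1e3,'pocket',np.array([562.4,-155.5])@u,np.array([562.4,-155.5])@v)
cv2.imwrite('pics/z3.png',cv2.convertScaleAbs(np.hstack([crop(scene,185,185,75,75,5),crop(top,290,170,75,75,5)]),alpha=1.6))
```

```text
[ 0.56359166 -0.15284546  0.08353937] [ 3.13941367e+00 -1.09564061e-05  1.30054896e+00]
scene [('x', np.float64(0.054), [558.7, 626.8]), ('x', np.float64(0.08), [580.1, 646.5]), ('y', np.float64(0.054), [-20.1, 25.8]), ('y', np.float64(0.08), [-20.2, 24.6])]
top [('x', np.float64(0.054), [496.8, 674.9]), ('x', np.float64(0.08), [492.9, 667.7]), ('y', np.float64(0.054), [1.6, 67.1]), ('y', np.float64(0.08), [2.9, 67.2])]
tcp 583.9411624302984 3.164056171596208 pocket 583.501437200358 0.2877240284456377
```

View pics/z3.png

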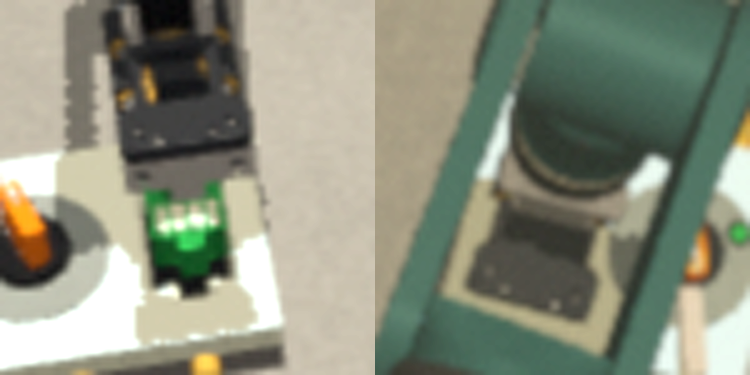

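The scene crop shows the cassette over the pocket with its tongue facing the notch, at about (222,240). The lateral error is about 1–2 mm. I'll correct it and go down into the bevel, watching the force.

Emit:
arm_command(
  targets=[
    [-0.0016,-0.003,-0.01,0],
    [-0.0016,-0.003,-0.018,0],
    [-0.0016,-0.003,-0.024,0],
    [-0.0016,-0.003,-0.03,0],
    [-0.0016,-0.003,-0.035,0],
    [-0.0016,-0.003,-0.035,0],
    [-0.0016,-0.003,-0.035,0],
  ],
)

```text
time: 6.35
tool_pos: [0.5618, -0.1549, 0.0642]
ee_rot: [-3.141, -0.0, 1.299]
wrist_force: [0.3, 0.3, -1.2]
width: 0.0118
finger_force: 30.0
```

Emit:
arm_command(
  targets=[
    [0,0,-0.005,0],
    [0,0,-0.01,0],
    [0,0,-0.014,0],
    [0,0,-0.018,0],
    [0,0,-0.018,0],
    [0,0,-0.018,0],
  ],
)

```text
time: 6.85
tool_pos: [0.5618, -0.1549, 0.0553]
ee_rot: [-3.141, -0.0, 1.299]
wrist_force: [-0.2, 0.0, -0.3]
width: 0.0118
finger_force: 30.0
```

Emit:
arm_command(
  targets=[
    [0,0,-0.003,0],
    [0,0,-0.006,0],
    [0,0,-0.008,0],
    [0,0,-0.008,0],
    [0,0,-0.008,0],
  ],
)

```text
time: 7.27
tool_pos: [0.5619, -0.1549, 0.0514]
ee_rot: [-3.141, -0.0, 1.299]
wrist_force: [-0.5, -1.1, -1.5]
width: 0.0118
finger_force: 30.0
```

Emit:
arm_command(
  targets=[
    [0,0,-0.002,0],
    [0,0,-0.003,0],
    [0,0,-0.003,0],
  ],
)

```text
time: 7.52
tool_pos: [0.5622, -0.155, 0.051]
ee_rot: [3.141, 0.0, 1.299]
wrist_force: [-1.9, 0.0, 4.4]
width: 0.0118
finger_force: 30.0
```

Emit:
arm_command(
  targets=[
    [0,0,0,0],
    [0,0,0,0],
    [0,0,0,0],
    [0,0,0,0],
  ],
  claw=0.6,
)

```text
time: 7.85
tool_pos: [0.5618, -0.1549, 0.0497]
ee_rot: [-3.141, -0.0, 1.299]
wrist_force: [-0.0, 1.3, 0.3]
width: 0.0346
finger_force: 0.0
```

Emit:
arm_command(
  targets=[
    [0,0,0.04,0],
    [0,0,0.1,0],
    [0,0,0.15,0],
    [0,0,0.15,0],
  ],
)

```text
time: 8.18
tool_pos: [0.5653, -0.1561, 0.1315]
ee_rot: [3.13, 0.001, 1.299]
wrist_force: [0.6, -0.1, 1.6]
width: 0.0375
finger_force: 0.0
```

Run:
```python
from h import *
a=np.array([.5377,-.2416])
for n,b in(('top',(340,222,25,28)),('scene',(165,205,35,35))):
    im=cv2.imread(f'pics/{n}0.png')
    k=mask(n,im,b,lambda c:(c[...,2]-c[...,0]>12)&(c[...,2]-c[...,0]<60)&(c[...,2]>110))
    r=rect(n,k,.055); print(n,r,'axis->centre deg',np.degrees(np.arctan2(*(np.array(r[0])/1e3-a)[::-1])))
    p=cast(n,k,.055)[:,:2]-a; d=np.hypot(*p.T); q=p[d>d.max()-.012].mean(0); print('tip',d.max(),np.degrees(np.arctan2(q[1],q[0])))
```

```text
top ((485.15472412109375, -245.4615020751953), (18.827659606933594, 57.24068069458008), 88.75084686279297) axis->centre deg -175.796943487196
tip 0.08165177009650848 -177.46167307643515
scene ((486.6242980957031, -247.4435272216797), (103.56929779052734, 132.83680725097656), 69.0555419921875) axis->centre deg -173.473217646437
tip 0.13509648248850514 -168.7633350402228
```

Emit:
arm_command(
  targets=[
    [-0.01,-0.04,0,0.06],
    [-0.02,-0.08,0,0.12],
    [-0.03,-0.12,0,0.18],
    [-0.04,-0.15,0,0.24],
    [-0.048,-0.173,0,0.3],
    [-0.048,-0.173,0,0.355],
    [-0.048,-0.173,0,0.41],
    [-0.048,-0.173,0,0.465],
  ],
  claw=0.45,
)

```text
time: 8.85
tool_pos: [0.5374, -0.2416, 0.1237]
ee_rot: [-3.141, -0.002, 2.278]
wrist_force: [0.4, 0.5, -0.2]
width: 0.0516
finger_force: 0.0
```

Emit:
arm_command(
  targets=[
    [0,0,0,0.055],
    [0,0,0,0.11],
    [0,0,0,0.165],
    [0,0,0,0.22],
    [0,0,0,0.28],
    [0,0,0,0.34],
    [0,0,0,0.4],
    [0,0,0,0.46],
  ],
)

```text
time: 9.52
tool_pos: [0.5376, -0.2412, 0.1238]
ee_rot: [3.141, -0.001, -3.043]
wrist_force: [0.7, 0.2, 0.0]
width: 0.0514
finger_force: 0.0
```

Emit:
arm_command(
  targets=[
    [0,0,-0.04,-0.01],
    [0,0,-0.07,-0.01],
    [0,0,-0.07,-0.01],
    [0,0,-0.07,-0.01],
  ],
)

```text
time: 9.85
tool_pos: [0.5369, -0.2408, 0.0881]
ee_rot: [3.139, -0.003, -3.07]
wrist_force: [0.5, 0.5, -0.2]
width: 0.0518
finger_force: 0.0
```

Run:
```python
from h import *
o=robot.get_obs(); p=o['tool_pos'];print(p,o['ee_rot'])
s=robot.snapshot('scene')[:,:,::-1]; t=robot.snapshot('top')[:,:,::-1]
cv2.imwrite('pics/z4.png',cv2.convertScaleAbs(np.hstack([crop(s,165,185,85,85,4.5),crop(t,290,170,85,85,4.5)]),alpha=1.6))
```

```text
[ 0.53690584 -0.24080049  0.08814943] [ 3.13935705 -0.00314274 -3.06998559]
```

View pics/z4.png

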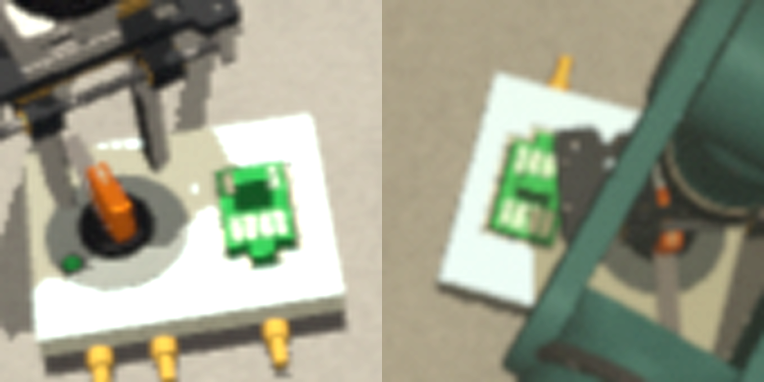

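The cassette is seated squarely in the pocket, with its tongue in the notch at about (224,241). The fingers straddle the orange bar at about (190,230). I'll lower and grip the knob.

Emit:
arm_command(
  targets=[
    [0.001,-0.001,-0.03,0],
    [0.001,-0.001,-0.054,0],
    [0.001,-0.001,-0.054,0],
    [0.001,-0.001,-0.054,0],
  ],
)

```text
time: 10.28
tool_pos: [0.5379, -0.2416, 0.0624]
ee_rot: [3.141, -0.001, -3.07]
wrist_force: [-0.7, 0.9, -1.0]
width: 0.0517
finger_force: 0.0
```

Emit:
arm_command(
  targets=[
    [0,0,0,0],
    [0,0,0,0],
    [0,0,0,0],
    [0,0,0,0],
    [0,0,0,0],
    [0,0,0,0],
    [0,0,0,0],
    [0,0,0,0],
  ],
  claw=1,
)

```text
time: 10.95
tool_pos: [0.5387, -0.2429, 0.0634]
ee_rot: [-3.14, 0.001, -3.07]
wrist_force: [0.4, -2.5, 0.3]
width: 0.0138
finger_force: 30.0
```

Emit:
arm_command(
  targets=[
    [0,0,0,-0.05],
    [0,0,0,-0.1],
    [0,0,0,-0.15],
    [0,0,0,-0.2],
    [0,0,0,-0.25],
    [0,0,0,-0.3],
    [0,0,0,-0.35],
    [0,0,0,-0.4],
  ],
)

```text
time: 11.62
tool_pos: [0.5386, -0.2433, 0.0634]
ee_rot: [-3.14, 0.002, 2.37]
wrist_force: [0.3, -3.6, -0.7]
width: 0.0139
finger_force: 30.0
```

```bash
python3 -c "
from h import *
o=robot.get_obs();print(o['tool_pos'],o['ee_rot'],o['wrist_force'],o['wrist_torque'],o['joint_positions'])"
```

```text
[ 0.53859125 -0.24331171  0.06343198] [-3.14023290e+00  2.29004299e-03  2.36991684e+00] [ 0.25849491 -3.60723982 -0.66924206] [-0.74637182 -0.01654787  0.01222168] [-0.51910417  0.24414396  1.47657007 -0.00191086  1.41900131 -1.31793595]
```

Emit:
arm_command(
  targets=[
    [0,0,0,-0.05],
    [0,0,0,-0.1],
    [0,0,0,-0.15],
    [0,0,0,-0.2],
    [0,0,0,-0.24],
    [0,0,0,-0.28],
    [0,0,0,-0.32],
    [0,0,0,-0.36],
  ],
)

```text
time: 12.28
tool_pos: [0.5383, -0.2434, 0.0636]
ee_rot: [-3.141, 0.003, 1.618]
wrist_force: [-1.2, -2.6, -0.3]
width: 0.0137
finger_force: 30.0
```

```bash
python3 -c "
from h import *
o=robot.get_obs();print(o['ee_rot'],o['wrist_force'],o['wrist_torque'],o['joint_positions'][5])"
```

```text
[-3.14141009e+00  3.04580171e-03  1.61759651e+00] [-1.16152732 -2.60381019 -0.30097663] [-0.97830605  0.2235609   0.142554  ] -0.5653767255258949
```

Emit:
arm_command(
  targets=[
    [0,0,0,-0.02],
    [0,0,0,-0.04],
    [0,0,0,-0.06],
    [0,0,0,-0.08],
    [0,0,0,-0.1],
    [0,0,0,-0.12],
    [0,0,0,-0.12],
  ],
)

```text
time: 12.87
tool_pos: [0.5381, -0.2433, 0.0636]
ee_rot: [3.141, 0.003, 1.368]
wrist_force: [-0.7, -4.6, 2.1]
width: 0.0138
finger_force: 30.0
```

```bash
python3 -c "
from h import *
o=robot.get_obs();print(o['ee_rot'],o['wrist_force'],o['wrist_torque'],o['joint_positions'][5])"
```

```text
[3.14136588e+00 2.63349092e-03 1.36837687e+00] [-0.69726779 -4.58309971  2.06409799] [-1.03985321  0.44846921 -0.280019  ] -0.3163865687715476
```

Emit:
arm_command(
  targets=[
    [0,0,0,-0.02],
    [0,0,0,-0.04],
    [0,0,0,-0.06],
    [0,0,0,-0.08],
    [0,0,0,-0.08],
  ],
)

```text
time: 13.28
tool_pos: [0.5381, -0.2433, 0.0635]
ee_rot: [3.141, 0.003, 1.202]
wrist_force: [-2.1, -4.8, 1.2]
width: 0.0136
finger_force: 30.0
```

```bash
python3 -c "
from h import *
o=robot.get_obs();print(o['ee_rot'],o['wrist_force'],o['wrist_torque'],o['joint_positions'][5])"
```

```text
[3.14104877e+00 2.52650644e-03 1.20182977e+00] [-2.13297652 -4.7791944   1.24243505] [-1.11964177  0.50812415 -0.30214855] -0.14989599971752227
```

Emit:
arm_command(
  targets=[
    [0,0,0,-0.02],
    [0,0,0,-0.04],
    [0,0,0,-0.06],
    [0,0,0,-0.06],
    [0,0,0,-0.06],
  ],
)

```text
time: 13.7
tool_pos: [0.5381, -0.2432, 0.0635]
ee_rot: [3.141, 0.003, 1.081]
wrist_force: [-1.5, -4.9, 1.8]
width: 0.0143
finger_force: 30.8
```

Run:
```python
from h import *
o=robot.get_obs();print(o['ee_rot'],o['wrist_force'],o['wrist_torque'],o['joint_positions'][5])
s=robot.snapshot('scene')[:,:,::-1]; t=robot.snapshot('top')[:,:,::-1]
cv2.imwrite('pics/z5.png',cv2.convertScaleAbs(np.hstack([crop(s,165,185,85,85,4.5),crop(t,290,170,85,85,4.5)]),alpha=1.6))
```

```text
[3.14078821e+00 2.84200866e-03 1.08061607e+00] [-1.48671472 -4.92223768  1.80441103] [-1.09573848  0.56198112  0.61277261] -0.02824143842800512
```

View pics/z5.png

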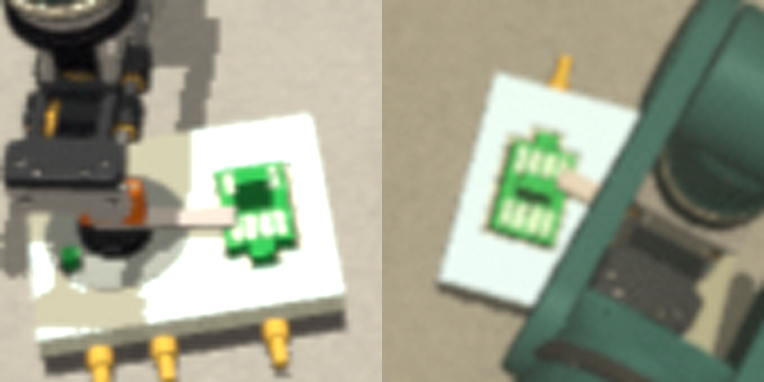

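The latch now lies over the cassette edge, with its tip at about (217,233) in the scene image. The torque swung from the detent pull to +0.6 N m, so the knob is at the firm stop. I'll release and retreat.

Emit:
arm_command(
  targets=[
    [0,0,0,0],
    [0,0,0,0],
    [0,0,0,0],
    [0,0,0,0],
    [0,0,0,0],
  ],
  claw=0.5,
)

```text
time: 14.22
tool_pos: [0.5385, -0.2413, 0.0628]
ee_rot: [-3.141, -0.001, 1.078]
wrist_force: [-0.1, 0.2, -0.4]
width: 0.044
finger_force: 0.0
```

Emit:
arm_command(
  targets=[
    [0,0,0.05,0],
    [0,0,0.12,0],
    [0,0,0.2,0],
    [0,0,0.28,0],
    [-0.07,0,0.34,0],
    [-0.14,0,0.34,0],
    [-0.22,0,0.34,0],
    [-0.3,0,0.34,0],
  ],
)

```text
time: 14.88
tool_pos: [0.3875, -0.2416, 0.2339]
ee_rot: [3.14, 0.0, 1.079]
wrist_force: [-0.0, -0.0, 0.8]
width: 0.0468
finger_force: 0.0
```

Run:
```python
from h import *
o=robot.get_obs();print(o['time'],o['tool_pos'],o['wrist_force'])
s=robot.snapshot('scene')[:,:,::-1]; t=robot.snapshot('top')[:,:,::-1]
cv2.imwrite('pics/z6.png',cv2.convertScaleAbs(np.hstack([crop(s,165,185,85,85,4.5),crop(t,290,170,85,85,4.5)]),alpha=1.6))
```

```text
14.8833 [ 0.38750388 -0.2416034   0.2339089 ] [-0.04091739 -0.0147544   0.76434639]
```

View pics/z6.png

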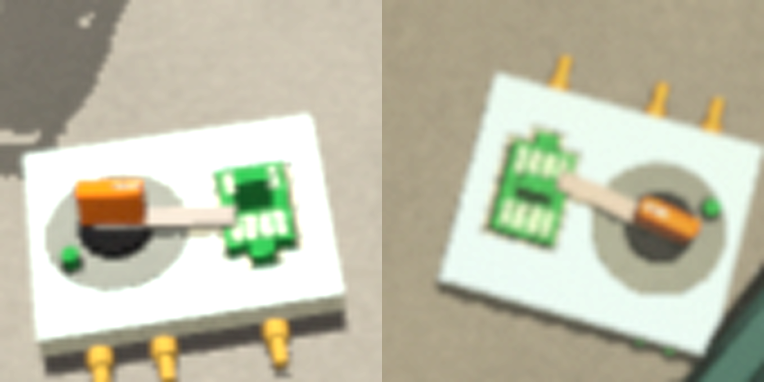

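With the gripper clear, the latch stays home over the cassette at about (217,233) in the scene image. The pin at about (181,242) is visibly raised, and the cassette is flat. I'll hand it in.

```bash
python3 -c "
from bench import robot
print(robot.close_job())"
```

```text
the job is handed in; nothing more can be done
None
```

The fresh green cassette is seated in the pocket and the latch is clicked home over it with the green pin raised on its own; the job was handed in at about 15 s of the 69 s, but no verdict came back.

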